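# Inspect an objective with a hand loupe at the gauge height

## Task

Slide the carriage of the inspection slide (it has a blue fin to hold) fully home against the red stop, so that the objective stands in front of the orange height pointer. Then pick up the hand loupe with the green handle and finish holding it still and level in the air, its lens centred above the objective and its rim at the height of the pointer's tip; do not put it down or let go, the program ends while holding it. Do not touch the objective or shift the pointer, and leave the other things where they are.

Things in the scene. Friction and masses are not known exactly. Their poses are not given: they have to be found in the camera images.
- stand: Inspection slide, fixed: grey base 70 x 300 x 10 mm, steel rail along its own y. Origin: centre of the underside, on the bench; z up; +y towards the red stop (36 mm high), -x the fin's side, towards the robot, yaw within 0.2 rad. A 10 mm height-gauge rod, top 185 mm above the bench, stands at (80, 95) mm; with the carriage at the stop the objective's axis is at (0, 95) mm.
- carriage (a joint): Travel of the aluminium carriage along the stand's +y, in m: 0 at the far end from the stop, 0.170 hard against the red stop. It starts somewhere between 0 and 0.05, slides with about 1.5 N of friction and stays where it is left. The carriage plate is 90 x 60 mm, its top 34 mm above the bench.
- carriage_grip (a point): Point in the carriage's blue upright fin, 60 mm above the bench (12 mm below the fin's top), to grip from above. The fin is 12 mm thick along the stand's y, 24 mm along the stand's x, and rises from the carriage plate (34 mm above the bench) to 72 mm. The objective's axis is 50 mm behind it (stand +x). Axes as the stand's.
- objective: Microscope objective, light grey with a yellow ring, diameter 26 mm, 46 mm tall, screwed upright into a dark collar on the carriage, with which it moves. Origin: centre of its foot, 40 mm above the bench. Not to be touched.
- objective_front (a point): Centre of the objective's top face, 86 mm above the bench: the spot the lens is to be centred above.
- pointer_tip (a point): Tip of the orange level pointer on the height-gauge rod: the height that the middle of the loupe's rim must have. Set anew each time, 125 to 160 mm above the bench (39 to 74 mm over the objective's top). It points along the stand's -x and ends 42 mm short of the objective's axis as it is with the carriage at the stop. Its clamp holds 8 N; a knock can shift it.
- loupe: Hand loupe, about 90 g, flat on the bench: green straight handle 90 mm long, 16 mm wide (own y), 22 mm tall, black lens ring at its +x end. Origin: on the underside at the place to grip the handle (which runs from x = -50 to +40 mm); z up. Ring: outer diameter 58 mm, 12 mm tall from the underside, centre at x = +85 mm. Starts with the lens away from the robot, yaw within 0.5 rad.
- lens_center (a point): Centre of the loupe's lens, in the middle of its rim: 85 mm ahead of the loupe's origin along its x, 6 mm above its underside.
- oil: Bystander: small brown immersion-oil bottle with black cap, diameter 27 mm, 61 mm tall, standing loose on the bench. Origin: centre of its underside.
- cube: Bystander: black filter cube with a white round window, 39 x 34 x 38 mm, loose on the bench. Origin: centre of its underside.
- dish: Bystander: clear petri dish with lid, diameter 60 mm, 14 mm tall, loose on the bench. Origin: centre of its underside.
Things that resemble listed ones, but are neither listed nor needed, are in the scene too. Several things look just like the loupe: the one meant starts farthest to the robot's right.

How it is judged:
On the way, in this order (a step that is already met when the one before it is completed fails the run):
1. the carriage is home against the red stop while the loupe is still lying on the bench (value of joint carriage above 0.167 m and height (world z) of lens_center below 0.02 m), for 0.2 s.
2. the loupe is lifted off the bench in the gripper (height (world z) of lens_center above 0.05 m and contact force between the fingers and loupe above 1 N), for 0.2 s.
At the end, for the whole second after the job is handed in: Carriage within 3 mm of the stop; the gripper still holds the loupe, clear of the stand: lens centre within 10 mm of the objective's axis, middle of the rim within 6 mm of the pointer tip's height (the tip points at the 12 mm rim), level within 0.1 rad, slower than 20 mm/s (value of joint carriage above 0.167 m and horizontal distance between lens_center and objective_front below 0.01 m and z of lens_center in the frame of pointer_tip between -0.006 and 0.006 m and angle between loupe's own z axis and vertical below 0.1 rad and linear speed of loupe below 0.02 m/s and contact force between the fingers and loupe above 1 N and contact force between loupe and stand below 0.2 N); the arm keeps its last pose, push and grip.
It fails at once if the objective is touched (more than 0.5 N) (contact force between objective and the arm above 0.5 N or contact force between objective and the fingers above 0.5 N or contact force between objective and loupe above 0.5 N).
It fails at once if the pointer is shifted by more than 4 mm (distance of pointer_tip from where it was at the start of the episode above 0.004 m).
It fails at once if the oil bottle is moved by more than 30 mm (distance of oil from where it was at the start of the episode above 0.03 m).
It fails at once if the filter cube is moved by more than 30 mm (distance of cube from where it was at the start of the episode above 0.03 m).
It fails at once if the petri dish is moved by more than 30 mm (distance of dish from where it was at the start of the episode above 0.03 m).
It also fails if it takes over 58 s, if anything falls off the work surface, if the arm or the gripper's body presses on something with over 40 N, if the wrist force passes 120 N, or if a joint passes its speed limit or range.

## Robot

A 6-joint arm with a two-finger parallel gripper is mounted at the origin on a cart in front of the work surface, level with it; the furniture and walls round the work are solid. World frame = base frame: x ahead of the robot, y to its left, z up, the work surface at z = 0. Lengths are in m, angles in rad, forces in N, time in s.
With the tool pointing down it reaches from about 0.35 to 0.85 m from the base axis. Payload 8.1 kg.
Tool frame: the origin (TCP) lies at the very end of the fingers, on their centre line; the grasp point (between the pads) lies 19 mm behind it; z points along the fingers, y is the line along which they close (so a half turn about z gives the same grasp; the last joint's range is limited). The gripper opens to 93 mm and grips with 3 to 60 N. Pads are 15 mm wide; open, the fingers measure 128 mm over their backs; the gripper's body (75 mm by 188 mm) begins 65 mm behind the grasp point.
Start: joints at [1.066, 0.13, 1.488, -0, 1.523, -0.085], TCP at [0.245, 0.548, 0.219] pointing down, gripper open.
Joint ranges: [-2.96, 2.96], [-0.89, 2.26], [0.02, 2.5], [-1.34, 4.48], [0, 2.73], [-2.66, 2.66]. Speed limits (rad/s): [2.39, 2.39, 2.79, 3.14, 3.14, 3.14].

## Interface

Orientations are given as a rotation vector (axis times angle).
In Python, from plant import robot gives the robot as it stands.
- The arm moves only by the tool play_rows, never from a script. Its argument "deltas" is one flat list of numbers, 5 for each row, row after row: the shift along the tool's x, y, z in mm, then the turn about the tool's z in degrees, then the finger opening in mm, from 0 to 93. A call has 1 to 10 rows; each row shifts and turns the commanded pose from where the row before left it, along the tool's axes as they then stand; what a row does not reach is not made up. A row lasts 1/12 s, in which the tool goes at most 41.7 mm and 7.16 degrees, less where a joint would pass 70% of its speed; a pose out of reach is approached as far as the arm can. A call with a gripper value outside its range is refused whole. The fingers move at their own pace and stop on an object; "newtons" is the grip in N (left out, the last holds). Time passes only in rows, so rows that do not move let the fingers close. It gives the time, the measured TCP pose, the force, the opening and the grip force at its end, in the units of the state.
- robot.read_state(): the state, without advancing time (a new reading comes with each control period).
- robot.read_camera(name): name is "side" or "top"; returns a dict with "pixels" (400x640x3 uint8, blue, green, red), "mtx" (3x3 intrinsics, pixels), "eye" and "rotation" of the camera in the world. Camera axes: x right, y up, looking along -z (the intrinsics and any distortion apply to the point x, -y, -z); pixel columns grow to the right and rows downward; lengths in m; the calibration is good to about 2 mm. A picture is of the moment at which its call begins. There is no depth.
- robot.close_job(): hands the job in; it is judged then, once.
The state is a dict: "t": time; "q": joint angles; "dq": joint speeds; "joint_torque": joint torques, N m; "tool_pos": TCP position; "orientation": TCP orientation; "force": force on the tool from outside, world axes, zero at the start; "wrist_torque": the same for the moment, N m; "opening": finger opening in m; "gripper_force": force on a finger pad.
Only numpy, scipy, OpenCV 4.12 (cv2) and the standard library are available. Lean on these libraries where they do the work, as an engineer would, in place of code of your own. Each camera call takes 0.05 s, during which the arm holds its last target. There are 200 camera calls.

## Working session

There is one attempt and no reset: what is moved stays moved. The work goes in short steps, Python scripts to look and compute and a tool call to move; the robot and the scene stay as the last step left them, time stands still between calls to the robot, and variables do not carry over. Pictures are saved under pics/ and viewed, at most 10 in all, crops included, and the job is handed in when it is done.

Besides the shell and the picture viewer there is one more tool, called after "Request:" as name(argument=value, ...) on one line, values as JSON. play_rows: Moves the arm, as the interface text tells. Its arguments: {"type":"object","properties":{"deltas":{"type":"array"},"newtons":{"type":"number"}},"required":["deltas"]}

```bash
mkdir -p pics
cat > h.py <<'E'
import cv2,numpy as np
from plant import robot
def grab(n,tag):
    c=robot.read_camera(n); cv2.imwrite(f'pics/{tag}.png',c['pixels']); np.savez(f'pics/{tag}.npz',**c); return c
def load(tag): return np.load(f'pics/{tag}.npz')
def ray(c,u,v):
    d=np.linalg.inv(c['mtx'])@np.array([u,v,1.]); d=np.array([d[0],-d[1],-d[2]])
    return np.array(c['eye']),c['rotation']@d
def onz(c,u,v,z):
    e,d=ray(c,u,v); return e+d*(z-e[2])/d[2]
def tri(rs):
    A=0;b=0
    for e,d in rs:
        d=d/np.linalg.norm(d);P=np.eye(3)-np.outer(d,d);A=A+P;b=b+P@e
    return np.linalg.solve(A,b)
def proj(c,p):
    q=np.array(c['rotation']).T@(np.array(p)-c['eye']);q=c['mtx']@np.array([q[0],-q[1],-q[2]]);return q[:2]/q[2]
E
python3 - <<'E'
from h import *
for n in('top','side'):
    c=grab(n,n+'0'); print(c.keys(),c['mtx'],c['eye'],c['rotation'])
s=robot.read_state();print(s)
E
```

```text
dict_keys(['pixels', 'mtx', 'eye', 'rotation']) [[381.0467017    0.         321.87823822]
 [  0.         381.0467017  199.69572876]
 [  0.           0.           1.        ]] [0.31236779 0.08241085 1.26101544] [ 0.12266106 -0.1256996  -1.5527579 ]
dict_keys(['pixels', 'mtx', 'eye', 'rotation']) [[474.73071739   0.         316.72173483]
 [  0.         474.73071739 211.51856883]
 [  0.           0.           1.        ]] [ 0.51678695 -1.35173576  0.641483  ] [ 1.22100261e+00  7.84991355e-04 -1.26956101e-03]
{'t': 0.1, 'q': array([ 1.06559908e+00,  1.31073038e-01,  1.48916754e+00, -1.74596431e-05,
        1.52300771e+00, -8.54121230e-02]), 'dq': array([-1.04311133e-03, -2.63035358e-03, -2.29824183e-03,  1.70895018e-03,
       -7.33328510e-05, -1.66281267e-03]), 'joint_torque': array([ 5.06503893e-04, -5.61346042e+01, -4.93093014e+01,  7.70293269e-02,
        2.92632950e-02, -4.21622008e-05]), 'tool_pos': array([0.24428052, 0.54745681, 0.21770144]), 'orientation': array([-6.54467553e-01, -3.07218944e+00,  2.49569284e-03]), 'force': array([ 0.03145592, -0.1366884 , -0.34472591]), 'wrist_torque': array([0.00040122, 0.01087308, 0.0076284 ]), 'gripper_force': 0.0, 'opening': 0.09310264365886292}
```

View pics/top0.png

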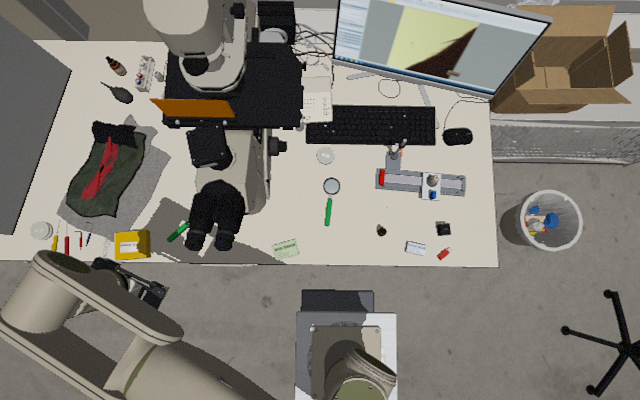

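View pics/side0.png

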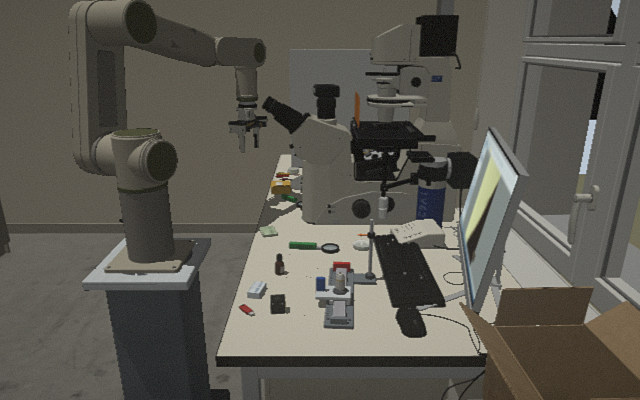

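```bash
sed -i "s/return np.array(c\['eye'\]),c\['rotation'\]@d/return np.array(c['eye']),R(c)@d/; s/np.array(c\['rotation'\]).T/R(c).T/" h.py
cat >> h.py <<'E'
def R(c): return cv2.Rodrigues(np.array(c['rotation'],float))[0]
E
python3 - <<'E'
from h import *
t=load('top0')['pixels'];s=load('side0')['pixels']
a=cv2.resize(t[130:250,300:480],None,fx=4.4,fy=4.4,interpolation=cv2.INTER_NEAREST)
cv2.imwrite('pics/tc.png',a)
b=cv2.resize(s[205:335,280:440],None,fx=4.5,fy=4.5,interpolation=cv2.INTER_NEAREST)
cv2.imwrite('pics/sc.png',b)
def blobs(im,name,lo,hi,x0,y0,x1,y1):
    h=cv2.cvtColor(im,cv2.COLOR_BGR2HSV);m=cv2.inRange(h,lo,hi)
    k=np.zeros_like(m);k[y0:y1,x0:x1]=m[y0:y1,x0:x1]
    n,l,st,ce=cv2.connectedComponentsWithStats(k)
    for i in range(1,n):
        if st[i,4]>4: print(name,st[i],ce[i].round(1))
for nm,im,r in(('top',t,(300,130,480,260)),('side',s,(240,205,440,335))):
    for col,lo,hi in(('green',(50,120,60),(85,255,255)),('blue',(100,120,50),(125,255,255)),('orange',(6,150,120),(18,255,255)),('red',(0,170,90),(4,255,255)),('yellow',(20,100,100),(34,255,255))):
        blobs(im,nm+' '+col,lo,hi,*r)
E
```

```text
top green [325 199   7  27 111] [328.  211.9]
top blue [430 191   6   8  42] [432.6 194.6]
top orange [400 148   2   6   7] [400.9 150.9]
top red [380 170   5  15  60] [381.7 176.8]
top red [438 250  11  10  49] [442.9 254. ]
side green [291 243  19   1  19] [300. 243.]
side green [311 243   4   2   6] [312.8 243.3]
side blue [426 205   4   3   5] [427.4 206. ]
side blue [418 209   5   6  10] [420.8 211.3]
side blue [418 216  13   3  15] [424.  217.3]
side blue [317 277   8   3  16] [320.4 277.6]
side orange [359 234   5   1   5] [361. 234.]
side red [334 263  16   1  16] [341.5 263. ]
```

View pics/tc.png

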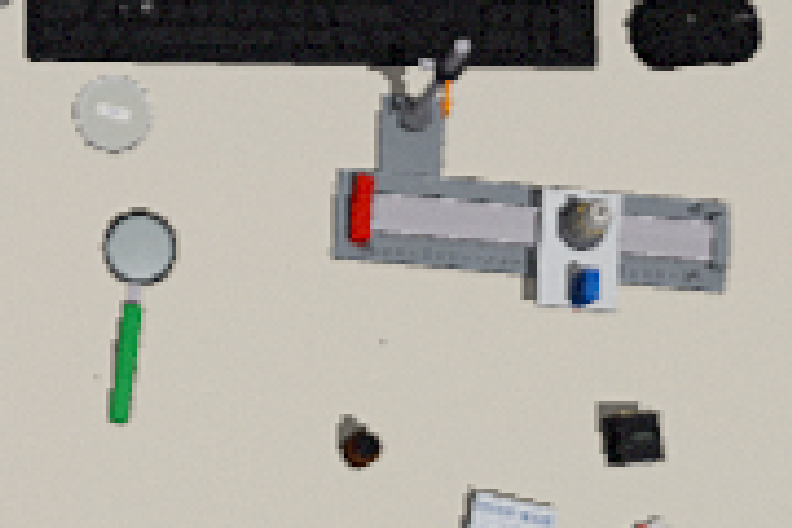

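View pics/sc.png

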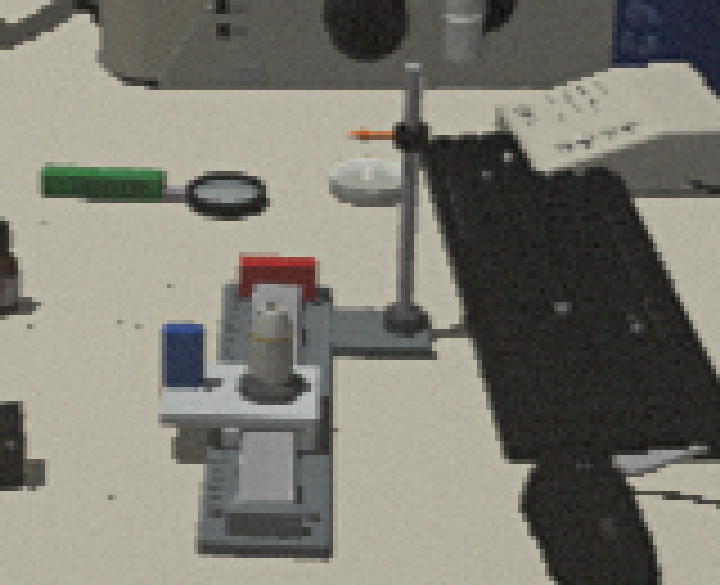

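The top crop shows the loupe (handle blob at px (328,211.9), ring about (331.8,186.1)), the stand with its stop on the left, the fin near (432.6,194.6) and the pointer tip near (401.4,156.6). In the side view the pointer tip is near (357.8,234.8) and the fin top near (320.4,277.6).

Run:
```python
from h import *
np.set_printoptions(precision=4,suppress=True)
T=load('top0');S=load('side0')
def tr(a,b):
    p=tri([ray(T,*a),ray(S,*b)]); return p,proj(T,p)-a,proj(S,p)-b
print('tip',tr((401.4,156.5),(357.9,234.4)))
print('rodtop',tr((405.0,140),(371.8,220)))
print('fintop',tr((433.2,194.2),(320.4,277.5)))
print('objtop',tr((436.3,178.5),(340.3,272.5)))
print('handle',tr((328.,211.9),(302.8,244.5)))
print('ring',tr((331.8,186.3),(330.3,247.6)))
c=[onz(T,*p,.01) for p in((376.8,168.6),(375.5,188.6),(464.1,196.4),(465.9,175.7))]
print('base',np.array(c)); cc=np.mean(c,0); d=(c[0]+c[1]-c[2]-c[3]);yaw=np.arctan2(-d[0],d[1]);print('ctr',cc,'yaw',yaw,np.linalg.norm(d)/2)
h=cv2.cvtColor(T['pixels'],cv2.COLOR_BGR2HSV)
m=cv2.inRange(h,(50,90,40),(85,255,255));m[:,:300]=0;m[:190]=0;m[:,400:]=0
ys,xs=np.nonzero(m);P=np.array([onz(T,x,y,.022)[:2] for x,y in zip(xs,ys)]);print('handle',P.mean(0),cv2.minAreaRect(P.astype(np.float32)))
g=cv2.cvtColor(T['pixels'],cv2.COLOR_BGR2GRAY);m=(g<75).astype('uint8');m[:,:315]=0;m[:,350:]=0;m[:172]=0;m[202:]=0
ys,xs=np.nonzero(m);e=cv2.fitEllipse(np.c_[xs,ys].astype(np.float32));print(e,(xs.min()+xs.max())/2,(ys.min()+ys.max())/2,'ring',onz(T,(xs.min()+xs.max())/2,(ys.min()+ys.max())/2,.012))
def st(x,y,z): 
    return cc+np.array([np.cos(yaw)*x-np.sin(yaw)*y,np.sin(yaw)*x+np.cos(yaw)*y,z-cc[2]])
for n,p in dict(obj=(0,.095,.086),finhome=(-.05,.095,.072),rodtop=(.08,.095,.185),tip=(.042,.095,.14),stoptop=(0,.14,.036)).items():
    q=st(*p);print(n,q,proj(T,q),proj(S,q))
print(robot.read_state()['tool_pos'])
```

```text
tip (array([ 0.6285, -0.1582,  0.1394]), array([ 0.0025, -0.1577]), array([-0.1694,  0.0447]))
rodtop (array([ 0.6655, -0.1604,  0.1826]), array([-0.0093,  0.2007]), array([ 0.2087, -0.0635]))
fintop (array([ 0.5259, -0.2722,  0.0685]), array([-0.0018, -0.0298]), array([-0.0367,  0.0065]))
objtop (array([ 0.5747, -0.2785,  0.0857]), array([-0.0105, -0.4726]), array([-0.5776,  0.1211]))
handle (array([0.4715, 0.0606, 0.0123]), array([-0.0012, -0.0168]), array([-0.0169,  0.0026]))
ring (array([0.5598, 0.0488, 0.0063]), array([-0.0105, -0.2598]), array([-0.2645,  0.0537]))
base [[ 0.6211 -0.1022  0.01  ]
 [ 0.5525 -0.0972  0.01  ]
 [ 0.5304 -0.3924  0.01  ]
 [ 0.6011 -0.4017  0.01  ]]
ctr [ 0.5763 -0.2484  0.01  ] yaw -0.07064235768255717 0.2980995559801142
handle [0.47   0.0609] ((0.4700988531112671, 0.06095028296113014), (0.01411761250346899, 0.08752324432134628), 84.32988739013672)
((331.22796630859375, 185.8809356689453), (15.718338966369629, 15.91750717163086), 67.84953308105469) 331.5 185.5 ring [0.5604 0.05   0.012 ]
obj [ 0.583  -0.1536  0.086 ] [396.6931 174.8734] [340.6209 251.6153]
finhome [ 0.5331 -0.1501  0.072 ] [394.9753 191.1946] [322.5979 255.6767]
rodtop [ 0.6628 -0.1593  0.185 ] [404.8075 140.8329] [370.9816 218.9428]
tip [ 0.6249 -0.1566  0.14  ] [400.9429 157.4481] [356.3513 234.0238]
stoptop [ 0.5862 -0.1087  0.036 ] [380.0353 177.1072] [340.7004 260.789 ]
[0.2443 0.5475 0.2177]
```

Request:
play_rows(deltas=[0, 0, 0, -6.6, 93, 0, 0, 0, -6.7, 93, 0, 0, 0, -6.7, 93, 4, -30, 0, 0, 93, 4, -30, 0, 0, 93, 4, -30, 0, 0, 93, 4, -30, 0, 0, 93, 4, -30, 0, 0, 93, 4, -30, 0, 0, 93, 4, -30, 0, 0, 93])

```text
t: 0.93
tool_pos: [0.2011, 0.3389, 0.218]
orientation: [-0.111, -3.139, 0.001]
force: [0.0, -0.2, 1.3]
opening: 0.0927
gripper_force: 0.0
```

Request:
play_rows(deltas=[-18, -25, 0, 0, 93, -18, -25, 0, 0, 93, -18, -26, 0, 0, 93, -18, -26, 0, 0, 93, -18, -26, 0, 0, 93, -18, -26, 0, 0, 93])

```text
t: 1.43
tool_pos: [0.2988, 0.1777, 0.2185]
orientation: [0.11, 3.139, 0.0]
force: [0.6, 0.4, 0.5]
opening: 0.0934
gripper_force: 0.0
```

Request:
play_rows(deltas=[-18, -31, 0, 0, 93, -18, -31, 0, 0, 93, -19, -31, 0, 0, 93, -19, -31, 0, 0, 93, -19, -31, 0, 0, 93, -19, -31, 0, 0, 93, -19, -31, 0, 0, 93, -19, -31, 0, 0, 93, -18, -31, 0, 0, 93, -18, -31, 0, 0, 93])

```text
t: 2.27
tool_pos: [0.4625, -0.1451, 0.2181]
orientation: [-0.112, -3.139, -0.0]
force: [0.4, 0.5, 0.6]
opening: 0.0935
gripper_force: 0.0
```

Request:
play_rows(deltas=[-18, -31, 0, 0, 93, -18, -31, 0, 0, 80, -18, -31, 0, 0, 60, -18, -30, 0, 0, 50, 0, 0, 30, 0, 50, 0, 0, 30, 0, 50, 0, 0, 30, 0, 50, 0, 0, 0, 0, 50, 0, 0, 0, 0, 50])

```text
t: 3.02
tool_pos: [0.5236, -0.2699, 0.1265]
orientation: [-0.111, -3.135, -0.004]
force: [0.9, 0.1, -0.6]
opening: 0.0504
gripper_force: 0.0
```

Run:
```python
from h import *
S=grab('side','s1');T=grab('top','t1');s=robot.read_state();print(s['t'],s['tool_pos'],s['opening'],s['force'])
a=cv2.resize(S['pixels'][190:330,270:410],None,fx=4,fy=4)
b=cv2.resize(T['pixels'][130:210,370:480],(550,400));b=cv2.copyMakeBorder(b,0,160,0,0,0)
cv2.imwrite('pics/s1c.png',cv2.resize(np.hstack([a,b]),(800,404)))
```

```text
3.1167 [ 0.52617079 -0.27135694  0.13065087] 0.05018549584237969 [-0.12416714 -0.08986882  0.24356131]
```

View pics/s1c.png

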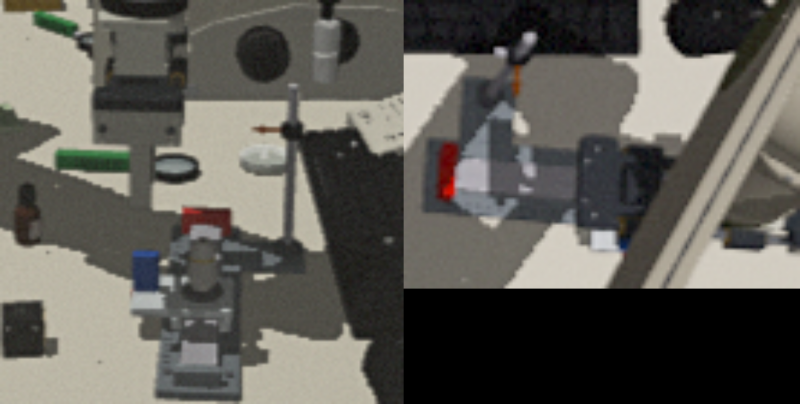

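The fingers (about px 143 in the crop) hang over the fin (about px 146), aligned for a grip from above; the objective is clear.

Request:
play_rows(deltas=[0, 0, 30, 0, 50, 0, 0, 30, 0, 50, 0, 0, 20, 0, 50, 0, 0, 8, 0, 50, 0, 0, 0, 0, 50, 0, 0, 0, 0, 5, 0, 0, 0, 0, 5, 0, 0, 0, 0, 5, 0, 0, 0, 0, 5, 0, 0, 0, 0, 5], newtons=20)

```text
t: 3.95
tool_pos: [0.5261, -0.2714, 0.0418]
orientation: [0.111, 3.138, -0.002]
force: [0.1, -0.6, -0.2]
opening: 0.0217
gripper_force: 0.0
```

Request:
play_rows(deltas=[0, 0, 0, 0, 5, 0, 0, 0, 0, 5, 0, 0, 0, 0, 5])

```text
t: 4.2
tool_pos: [0.5257, -0.2713, 0.0412]
orientation: [0.111, 3.139, -0.001]
force: [-1.1, -0.0, 3.6]
opening: 0.0118
gripper_force: 20.0
```

Request:
play_rows(deltas=[0, 10, 0, 0, 5, 0, 20, 0, 0, 5, 0, 20, 0, 0, 5, 0, 20, 0, 0, 5, 0, 20, 0, 0, 5, 0, 12, 0, 0, 5, 0, 6, 0, 0, 5, 0, 3, 0, 0, 5, 0, 0, 0, 0, 5])

```text
t: 4.95
tool_pos: [0.5341, -0.1599, 0.0412]
orientation: [0.11, 3.138, 0.0]
force: [4.9, 1.1, 4.0]
opening: 0.0118
gripper_force: 20.0
```

Request:
play_rows(deltas=[0, 2, 0, 0, 5, 0, 2, 0, 0, 5, 0, 2, 0, 0, 5, 0, 0, 0, 0, 5])

```text
t: 5.28
tool_pos: [0.5344, -0.1552, 0.0412]
orientation: [0.113, 3.138, -0.001]
force: [5.1, 0.3, 3.5]
opening: 0.012
gripper_force: 20.0
```

Request:
play_rows(deltas=[0, 2, 0, 0, 5, 0, 2, 0, 0, 5, 0, 0, 0, 0, 5])

```text
t: 5.53
tool_pos: [0.5347, -0.1513, 0.0412]
orientation: [0.113, 3.138, -0.001]
force: [5.0, -1.2, 2.1]
opening: 0.0115
gripper_force: 20.0
```

Request:
play_rows(deltas=[0, 2, 0, 0, 5, 0, 1, 0, 0, 5, 0, 0, 0, 0, 5])

```text
t: 5.78
tool_pos: [0.5349, -0.1484, 0.0412]
orientation: [0.113, 3.138, -0.001]
force: [5.4, -1.1, 2.7]
opening: 0.0117
gripper_force: 20.0
```

Request:
play_rows(deltas=[0, 2, 0, 0, 5, 0, 1, 0, 0, 5, 0, 0, 0, 0, 5])

```text
t: 6.03
tool_pos: [0.535, -0.1476, 0.0412]
orientation: [0.113, 3.138, -0.006]
force: [4.8, -11.7, 0.2]
opening: 0.0118
gripper_force: 20.0
```

Request:
play_rows(deltas=[0, 2, 0, 0, 5, 0, 1, 0, 0, 5, 0, 0, 0, 0, 5])

```text
t: 6.28
tool_pos: [0.535, -0.1475, 0.0412]
orientation: [0.114, 3.137, -0.013]
force: [3.7, -24.8, -3.4]
opening: 0.0122
gripper_force: 20.0
```

Request:
play_rows(deltas=[0, -2, 0, 0, 5, 0, -2, 0, 0, 5, 0, 0, 0, 0, 5, 0, 0, 0, 0, 50, 0, 0, 0, 0, 50, 0, 0, 0, 0, 50, 0, 0, 0, 0, 50, 0, 0, 0, 0, 50, 0, 0, -10, 0, 50, 0, 0, -30, 0, 50])

```text
t: 7.12
tool_pos: [0.5305, -0.1438, 0.0766]
orientation: [-0.111, -3.131, -0.005]
force: [-0.0, -0.6, -0.7]
opening: 0.0491
gripper_force: 0.0
```

Request:
play_rows(deltas=[0, 0, -40, 0, 50, 0, 0, -40, 0, 50, 0, 0, 0, 0, 50, 0, 0, 0, 0, 50])

```text
t: 7.45
tool_pos: [0.5367, -0.1461, 0.1652]
orientation: [0.11, 3.133, -0.004]
force: [-0.6, 0.2, -0.3]
opening: 0.0502
gripper_force: 0.0
```

Request:
play_rows(deltas=[10, 28, 0, 0, 50, 11, 29, 0, 0, 50, 11, 29, 0, 0, 50, 11, 29, 0, 0, 50, 11, 29, 0, 0, 50, 11, 29, 0, 0, 50, 10, 28, 0, 0, 50, 0, 0, 0, 2.8, 50, 0, 0, 0, 0, 50, 0, 0, 0, 0, 50])

```text
t: 8.28
tool_pos: [0.4729, 0.0606, 0.1597]
orientation: [-0.184, -3.135, 0.001]
force: [0.0, 0.9, -0.3]
opening: 0.0497
gripper_force: 0.0
```

Run:
```python
from h import *
np.set_printoptions(precision=4,suppress=True)
S=grab('side','s2');T=grab('top','t2');s=robot.read_state();print(s['t'],s['tool_pos'],s['orientation'],s['opening'],s['force'])
a=cv2.resize(S['pixels'][190:330,270:410],None,fx=4,fy=4)
b=cv2.resize(T['pixels'][130:230,310:450],(784,560))
cv2.imwrite('pics/s2c.png',cv2.resize(np.hstack([a,b]),(800,333)))
```

```text
8.3833 [0.4734 0.0599 0.16  ] [-0.1868 -3.1349  0.0005] 0.04984896345677156 [ 0.1775  0.3728 -0.0928]
```

View pics/s2c.png

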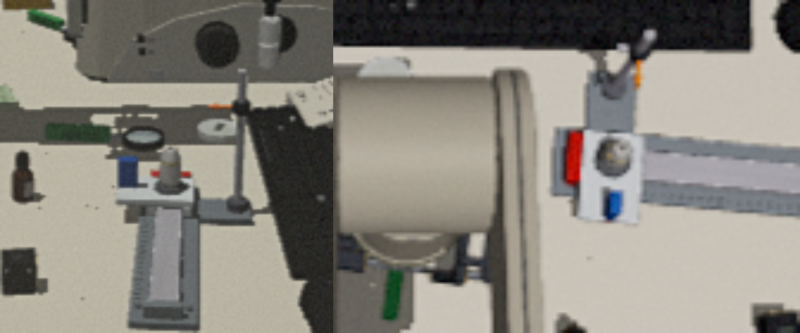

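Carriage plate touches the red stop (px ~(577,160) in the right half) and the objective stands before the pointer; the green handle lies under the gripper.

Request:
play_rows(deltas=[-2, 0, 30, 0, 50, 0, 0, 40, 0, 50, 0, 0, 40, 0, 50, 0, 0, 25, 0, 50, 0, 0, 14, 0, 50, 0, 0, 5, 0, 50, 0, 0, 0, 0, 50, 0, 0, 0, 0, 50])

```text
t: 9.05
tool_pos: [0.4763, 0.0598, 0.0073]
orientation: [0.189, 3.135, 0.0]
force: [0.1, 0.0, 0.1]
opening: 0.0502
gripper_force: 0.0
```

Request:
play_rows(deltas=[0, 0, 0, 0, 8, 0, 0, 0, 0, 8, 0, 0, 0, 0, 8, 0, 0, 0, 0, 8, 0, 0, 0, 0, 8, 0, 0, 0, 0, 8, 0, 0, 0, 0, 8], newtons=40)

```text
t: 9.63
tool_pos: [0.4759, 0.0604, 0.007]
orientation: [0.188, 3.135, 0.0]
force: [-1.3, -0.1, 1.8]
opening: 0.0156
gripper_force: 40.0
```

Request:
play_rows(deltas=[0, 0, 0, 0, 30, 0, 0, 0, 0, 30, 0, 0, 0, 0, 30, 0, 0, 5, 0, 30, 0, 0, 0, 0, 30, 0, 0, 0, 0, 8, 0, 0, 0, 0, 8, 0, 0, 0, 0, 8, 0, 0, 0, 0, 8, 0, 0, 0, 0, 8])

```text
t: 10.47
tool_pos: [0.4755, 0.0603, 0.0016]
orientation: [-0.188, -3.136, -0.0]
force: [0.1, 0.2, -1.2]
opening: 0.0157
gripper_force: 40.0
```

Request:
play_rows(deltas=[0, 0, 0, 0, 8, 0, 0, 0, 0, 8, 0, 0, -5, 0, 8, 0, 0, -15, 0, 8, 0, 0, -30, 0, 8, 0, 0, -30, 0, 8, 0, 0, -30, 0, 8, 0, 0, -30, 0, 8, 0, 0, -15, 0, 8, 0, 0, 0, 0, 8])

```text
t: 11.3
tool_pos: [0.4786, 0.0603, 0.1619]
orientation: [0.187, 3.128, 0.001]
force: [0.2, -0.9, -0.7]
opening: 0.0159
gripper_force: 40.0
```

Run:
```python
from h import *
np.set_printoptions(precision=4,suppress=True)
S=grab('side','s3');s=robot.read_state();print(s['t'],s['tool_pos'],s['orientation'],s['opening'],s['gripper_force'])
a=cv2.resize(S['pixels'][150:300,260:410],None,fx=4,fy=4)
cv2.imwrite('pics/s3c.png',a)
```

```text
11.35 [0.4773 0.0603 0.1592] [0.1874 3.131  0.0006] 0.015948612006001794 39.98652756214142
```

View pics/s3c.png

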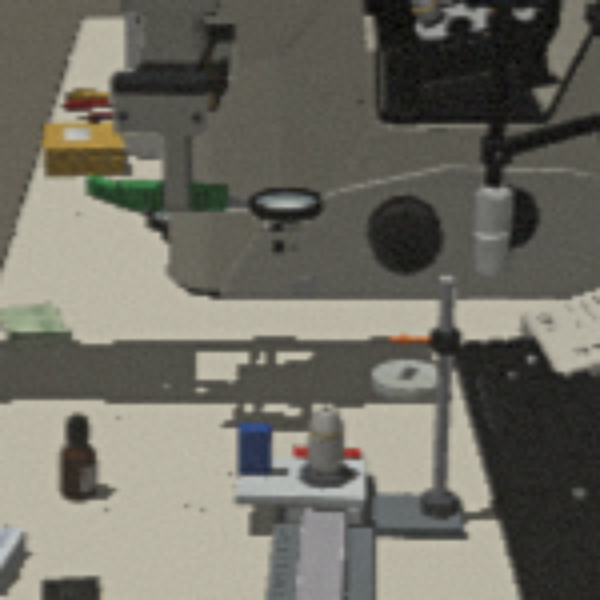

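The loupe is held near level over the bench, with the ring at about px (286,204) of the crop; pointer and carriage are unchanged.

Request:
play_rows(deltas=[-4, -10, 0, 0, 8, -5, -22, 0, 0, 8, -5, -23, 0, 0, 8, -5, -23, 0, 0, 8, -5, -23, 0, 0, 8, -5, -23, 0, 0, 8, -5, -23, 0, 0, 8, -5, -23, 0, 0, 8, -5, -18, 0, 0, 8, -4, -10, 0, 0, 8])

```text
t: 12.18
tool_pos: [0.4981, -0.1443, 0.1542]
orientation: [-0.19, -3.132, -0.001]
force: [1.0, -0.7, -1.7]
opening: 0.0157
gripper_force: 40.0
```

Request:
play_rows(deltas=[0, 0, 0, 0, 8, 0, 0, 6, 0, 8, 0, 0, 7, 0, 8, 0, 0, 7, 0, 8, 0, 0, 3, 0, 8, 0, 0, 0, 0, 8, 0, 0, 0, 0, 8, 0, 0, 0, 0, 8, 0, 0, 0, 0, 8])

```text
t: 12.93
tool_pos: [0.5, -0.142, 0.1342]
orientation: [0.187, 3.135, -0.0]
force: [0.7, 0.2, -0.9]
opening: 0.0156
gripper_force: 40.0
```

Run:
```python
from h import *
np.set_printoptions(precision=4,suppress=True)
S=grab('side','s4');T=grab('top','t4');s=robot.read_state();print(s['t'],s['tool_pos'],s['orientation'],s['gripper_force'])
a=cv2.resize(S['pixels'][200:300,290:400],None,fx=4,fy=4,interpolation=0)
b=cv2.resize(T['pixels'][130:210,365:440],None,fx=4.8,fy=5,interpolation=0)
cv2.imwrite('pics/s4c.png',np.hstack([a,b]))
```

```text
13.0333 [ 0.5    -0.1421  0.1341] [ 0.1876  3.1352 -0.0004] 39.986438155174255
```

View pics/s4c.png

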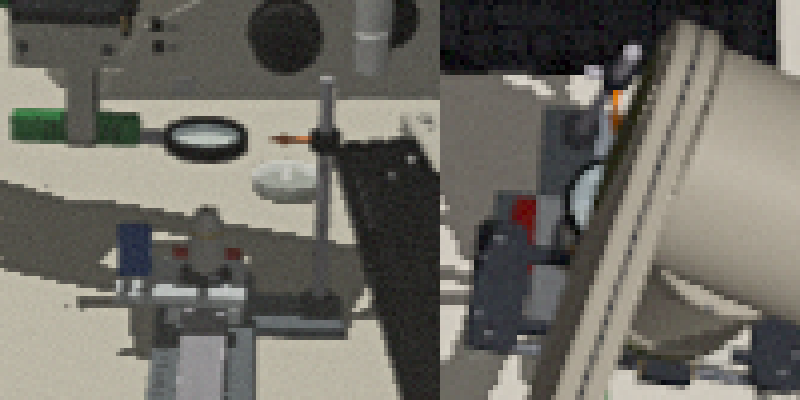

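Side view shows the ring centred at about px (341.6,234.75), level with the pointer tip (358,234.6) and straight above the objective (341.7,253). A numeric check follows.

Run:
```python
from h import *
np.set_printoptions(precision=4,suppress=True)
S=load('s4');T=load('t4')
def ony(c,u,v,y):
    e,d=ray(c,u,v); return e+d*(y-e[1])/d[1]
print('lens',ony(S,341.5,234.6,-.153),'obj',ony(S,341.6,252.8,-.153),'tip',ony(S,357.9,234.4,-.157))
print('ring left edge seen',onz(T,391.0,169.5,.144),'px for lens y=-.153:',proj(T,(.585,-.124,.144)))
T0=load('t2');h=cv2.cvtColor(T0['pixels'],cv2.COLOR_BGR2HSV)
m=cv2.inRange(h,(100,120,50),(125,255,255));m[:,:380]=0;m[:,410:]=0;m[:180]=0;m[205:]=0
ys,xs=np.nonzero(m);print('fin px',xs.min(),xs.max(),ys.min(),ys.max(),onz(T0,xs.mean(),ys.mean(),.065))
# yellow ring / objective outline in unobstructed top view
b=T0['pixels'][160:185,380:410].astype(int);print(b.sum(2)[::1,5:28]//3)
```

```text
lens [ 0.5846 -0.153   0.1369] obj [ 0.5858 -0.153   0.0821] tip [ 0.6291 -0.157   0.1391]
ring left edge seen [ 0.5859 -0.1251  0.144 ] px for lens y=-.153: [390.6406 169.7924]
fin px 392 395 188 195 [ 0.534  -0.1465  0.065 ]
[[141 108 128 127 127 129 127 125 123 120 121 121 128 129 123 143 184 195
  192 192 191 194 192]
 [145 110 129 129 128 128 129 130 127 129 126 127 126 124 124 143 182 194
  194 194 193 192 191]
 [143 107 131 127 131 125 126 126 129 131 126 128 126 126 124 135 180 195
  192 191 191 192 193]
 [142 111 131 127 126 125 127 125 124 125 126 127 125 126 123 156 186 194
  195 192 190 194 191]
 [142 109 132 128 129 128 122 123 128 130 125 126 127 126 128 161 186 193
  194 191 193 191 192]
 [144 110 130 128 126 128 129 128 128 129 127 130 126 122 124 157 188 193
  193 191 193 192 192]
 [143 109 127 127 126 129 127 130 128 129 129 126 128 127 127 150 186 193
  192 193 192 192 193]
 [147 107 126 132 128 127 129 128 130 131 131 130 128 124 126 149 184 193
  195 193 194 192 194]
 [ 93 106 127 128 127 129 126 129 126 131 132 129 130 126 120 174 192 194
  193 194 194 195 193]

[... 852 characters left out ...]
161 169 169 168 165]
 [191 205 183 122  73  74  80  94  84 105 131 140 133 104 152 192 201 167
  155 165 164 169 168]
 [187 202 203 147  72  90  81  98 103 111 118 120 106  79 175 200 204 179
  160 164 168 167 165]
 [201 200 204 152  60  80  89  80  83 100  99  99  88  92 180 201 204 180
  162 167 165 164 168]
 [203 199 199 197 162  98  83  86  91  98  95  88  76 171 200 199 201 178
  166 167 167 169 170]
 [205 197 200 201 200 158  93  66  74  79  70 115 178 200 201 199 201 169
  157 169 170 170 169]
 [205 201 199 199 199 196 197 173 163 142 176 194 200 201 198 198 201 177
  165 173 176 175 170]
 [203 199 201 197 198 200 203 201 198 195 198 200 200 199 201 198 201 160
  116 111 112 117 126]]
```

Request:
play_rows(deltas=[0, 0, -1.5, 0, 8, 0, 0, 0, 0, 8, 0, 0, 0, 0, 8, 0, 0, 0, 0, 8, 0, 0, 0, 0, 8, 0, 0, 0, 0, 8])

```text
t: 13.53
tool_pos: [0.4996, -0.142, 0.1351]
orientation: [-0.188, -3.136, -0.0]
force: [-0.9, -0.4, -0.8]
opening: 0.0159
gripper_force: 40.0
```

Run:
```python
from plant import robot
s=robot.read_state();print(s['tool_pos'],abs(s['dq']).max(),s['gripper_force']);print(robot.close_job())
```

```text
[ 0.49962411 -0.14203282  0.13508981] 0.0017067347893813733 39.986520409584045
the job is handed in; nothing more can be done
None
```

I handed in the job with the carriage against the red stop and the loupe held still at 40 N; by my camera measurements the lens is within about 3 mm of the objective's axis and its rim within about 1–2 mm of the pointer tip's height, though no verdict came back.

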